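Draw the tube-rack tray out of its dock with a hook

ROBOT

A 7-joint arm with a two-finger parallel gripper is mounted at the origin on a cart in front of the work surface, level with it; the furniture and walls round the work are solid. World frame = base frame: x ahead of the robot, y to its left, z up, the work surface at z = 0. Lengths are in m, angles in rad, forces in N, time in s.
With the tool pointing down it reaches from about 0.425 to 0.925 m from the base axis. Payload 6.8 kg.
Tool frame: the origin (TCP) lies midway between the tips of the shut fingers; the grasp point (between the pads) lies 19 mm behind it; z points along the fingers, y is the line along which they close (so a half turn about z gives the same grasp; the last joint's range is limited). The gripper opens to 85 mm and grips with 20 to 120 N. Pads are 22 mm wide; open, the fingers measure 114 mm over their backs; the gripper's body (76 mm by 85 mm) begins 54 mm behind the grasp point. The pads swing forward as they close: fully open they stand 13 mm farther back than shut.
Start: joints at [-1.214, 0.477, 0.022, 1.555, -0.011, 1.109, -0.083], TCP at [0.303, 0.603, 0.231] pointing down, gripper open.
Joint ranges: [-2.96, 2.96], [-0.34, 2.1], [-1.41, 1.46], [0.24, 2.44], [-1.37, 4.51], [0.17, 1.92], [-2.96, 2.96]. Speed limits (rad/s): [2.39, 2.39, 3.14, 3.14, 3.14, 3.14, 3.14].

INTERFACE

Orientations are given as a rotation vector (axis times angle).
In Python, from bench import get_obs, grab_frame, camera_params, r gives the robot as it stands.
- The arm moves only by the shell command python3 -m jog 'ROWS' [FORCE]. ROWS is JSON, a list of rows, each an object of numbers: "rx", "ry", "rz": the turn, a rotation vector about the world's x, y, z scaled (see below); "x", "y", "z": the shift along the world's x, y, z scaled (see below); "jaw": the opening, from -1 (shut) to 1 (fully open). In form: [{"rx": .., "ry": .., "rz": .., "x": .., "y": .., "z": .., "jaw": ..}, ...]. A call has 1 to 8 rows; each row shifts and turns the commanded pose from where the row before left it; what a row does not reach is not made up. The controller multiplies each number of a shift by 60 mm and each number of a turn by 10 degrees. A row lasts 1/8 s, in which the tool goes at most 62.5 mm and 10.7 degrees, less where a joint would pass 70% of its speed; a pose out of reach is approached as far as the arm can. A call with a number of a shift or a turn outside -1 to 1 is refused whole. A call with a gripper value outside its range is refused whole. The fingers move at their own pace and stop on an object; FORCE is the grip in N (left out, the last holds). Time passes only in rows, so rows that do not move let the fingers close. It gives the time, the measured TCP pose, the force, the opening and the grip force at its end, in the units of the state.
- get_obs(): the state, without advancing time (a new reading comes with each control period).
- grab_frame(name): name is "scene" or "side" or "wrist"; returns the picture (420x560x3 uint8, red, green, blue); there is no depth.
- camera_params(name): a dict with "fx", "fy", "cx", "cy" (pixels), "R" (3x3) and "t" (3): a world point X has camera coordinates R X + t. Camera axes: x right, y down, z forward; pixel columns grow to the right and rows downward; lengths in m; the calibration is good to about 2 mm. A picture is of the moment at which its call begins: read the wrist's pose just before it. camera_params takes no time and is no camera call; for the wrist camera it gives the pose at the moment of the call.
- r.hand_in(): hands the job in; it is judged then, once.
The state is a dict: "clock": time; "joints": joint angles; "qvel": joint speeds; "tau": joint torques, N m; "tcp_pos": TCP position; "orientation": TCP orientation; "contact_force": force on the tool from outside, world axes, zero at the start; "moment": the same for the moment, N m; "grip_width": finger opening in m; "gripper_force": force on a finger pad.
Only numpy, scipy, OpenCV 4.12 (cv2) and the standard library are available. Lean on these libraries where they do the work, as an engineer would, in place of code of your own. Each camera call takes 0.05 s, during which the arm holds its last target. There are 200 camera calls.

TASK

Two steel trays stand side by side in a low dock on the bench; pick up the draw hook, lower its prong into the pull ring of the tray that carries the tube rack, and drag that tray along the bench until the whole tray just clears the dock. Then lift the hook out of the ring and lay it down on the bench, well clear of the ring. Move that tray only with the hook, never with the hand, do not lift or tip it, and leave the tray with the gel tank where it is.

Things in the scene. Friction and masses are not known exactly. Their poses are not given: they have to be found in the camera images.
- hook: Loose draw hook, 150 g, standing on its flat handle. Origin under the prong, level with the handle's underside (0 on the bench); x from handle to prong, z up. Black handle: x -125 to -45, 26 wide in y, 34 high; grip it at x -85. An 8 mm steel rod rises from its front end to z 54 (x -29 to -5) and bends down into a vertical prong, 8 mm thick, at x 0, tip at z 2 (all mm).
- tray_tubes: Wanted loose steel tray, under 1 kg, with a blue tube rack and 3 tubes fixed on it (tops z 126). Origin: centre of its pull ring, at the underside's height (0 on the bench); x from ring into tray, z up. Ring: horizontal eye, 32 inside, 44 outside, z 17 to 23, open above and below, on a shank at x 19 to 33. Plate: x 34 to 204, y -46 to 46, lips 14 high (mm). Slides on the bench.
- tray_tank: The other tray: same make, size, ring, origin and axes, but carrying a clear gel tank (154 x 75 mm, 71 high). It stays in its lane.
- dock: Fixed aluminium dock, no floor: 3 rails (x 0 to 120, 8 wide, 25 high, y -106, 0, 106) and a back stop make 2 lanes 98 wide at y -53 and 53. Origin: middle of the mouth (rails' free ends) on the bench; x from mouth to back stop, z up. Trays start with ring at x -89 to -97 and come out along -x; the plate is clear at ring x -204 (mm). Which tray is in which lane varies.

How it is judged:
By the outcome, as a careful person would: the job done as asked, in the order asked, and still so for the second after the job is handed in, with the robot touching nothing.
It also fails if it takes over 45 s, if anything falls off the work surface, if the arm or the gripper's body presses on something with over 40 N, if the wrist force passes 120 N, or if a joint passes its speed limit or range.

## Working session

There is one attempt and no reset: what is moved stays moved. The work goes in short steps, Python scripts to look and compute and a shell command to move; the robot and the scene stay as the last step left them, time stands still between calls to the robot, and variables do not carry over. Pictures are saved under pics/ and viewed, at most 10 in all, crops included, and the job is handed in when it is done.

```bash
mkdir -p pics; ls; python3 - <<'E'
from bench import *
import cv2,numpy as np
o=get_obs();print(o)
a=grab_frame("scene");b=grab_frame("side")
for n,i in(("scene",a),("side",b)):
    cv2.imwrite(f"pics/{n}0.png",i[:,:,::-1]);p=camera_params(n);print(n,p)
E
```

```text
pics
{'clock': 0.0, 'joints': array([-1.21407188,  0.47780668,  0.02231615,  1.5564262 , -0.01149916,
        1.1093082 , -0.08312807]), 'qvel': array([ 0.00019974,  0.00184895,  0.00081783, -0.00027734, -0.0006355 ,
        0.00024482,  0.00028311]), 'tau': array([ 2.89187774e-04, -5.96460736e+01,  1.60792127e+00, -2.81185609e+01,
        1.24412833e-02,  9.37627105e-03,  4.05342030e-05]), 'tcp_pos': array([0.30231767, 0.60286162, 0.23033151]), 'orientation': array([-7.23497451e-01, -3.05684254e+00,  2.82144962e-03]), 'contact_force': array([0.34698139, 0.06884529, 0.55664453]), 'moment': array([-0.01860815, -0.04780057, -0.00269103]), 'gripper_force': 0.0, 'grip_width': 0.08527665565728822}
scene {'fx': 462.50750933620367, 'fy': 462.50750933620367, 'cx': 276.05725527206096, 'cy': 209.71646244403, 'R': array([[ 0.88158402, -0.4720059 ,  0.00447631],
       [-0.21984851, -0.41897458, -0.88098067],
       [ 0.41770353,  0.77567437, -0.47313109]]), 't': array([-0.41641449,  0.18386128,  0.76148094])}
side {'fx': 458.97830464267736, 'fy': 458.97830464267736, 'cx': 277.67167522813094, 'cy': 206.99541309725825, 'R': array([[ 0.94482524, -0.32700024,  0.01939348],
       [-0.10355503, -0.35432734, -0.92936995],
       [ 0.31077584,  0.87608389, -0.36863993]]), 't': array([-0.46069873,  0.10028864,  0.85317273])}
```

View pics/scene0.png

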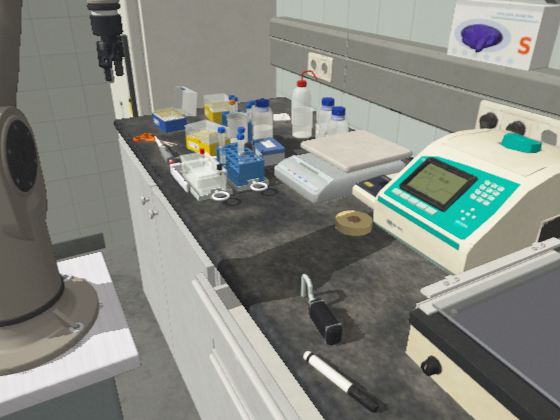

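View pics/side0.png

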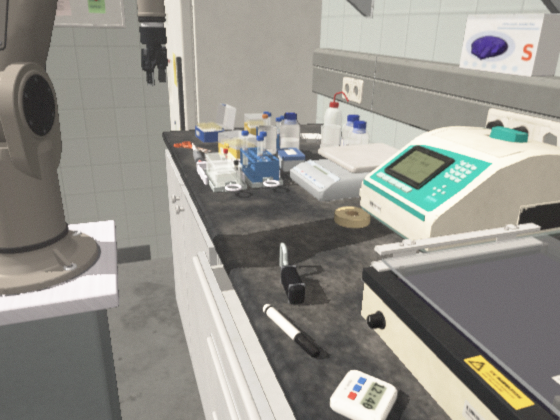

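The scene view shows the blue-rack tray in the farther lane with its ring at about (259,186), and the tank tray's ring at (220,196). The hook handle is near (323,320) and its bend is near (306,279). In the side view they are at (271,183), (233,187), (292,284) and (284,247).

```bash
cat > h.py <<'E'
from bench import *
import cv2,numpy as np
def ray(p,uv,z):
    d=p["R"].T@np.array([(uv[0]-p["cx"])/p["fx"],(uv[1]-p["cy"])/p["fy"],1.]);c=-p["R"].T@p["t"]
    return c+d*(z-c[2])/d[2]
E
python3 - <<'E'
from h import *
np.set_printoptions(precision=4,suppress=True)
s=camera_params("scene");d=camera_params("side")
for n,a,b,z in(("ringB",(259,186),(271,183),.02),("ringT",(220,196),(233,187),.02),("bend",(306,278),(284,246),.054),("handle",(323,320),(292,282),.02)):
    print(n,ray(s,a,z),ray(d,b,z))
cs=cv2.imread("pics/scene0.png");
x=np.hstack([cv2.resize(cs[140:240,170:300],None,fx=3,fy=4.5,interpolation=2),cv2.resize(cs[260:360,270:370],None,fx=4,fy=4.5,interpolation=2)])
cv2.imwrite("pics/crop0.png",x);print(x.shape)
w=camera_params("wrist");print(w, get_obs()["tcp_pos"])
E
```

```text
ringB [0.5563 0.249  0.02  ] [0.555  0.2511 0.02  ]
ringT [0.4469 0.242  0.02  ] [0.4489 0.2471 0.02  ]
bend [ 0.4344 -0.1774  0.054 ] [ 0.4359 -0.1804  0.054 ]
handle [ 0.4252 -0.2466  0.02  ] [ 0.4272 -0.2461  0.02  ]
(450, 790, 3)
{'fx': 376.41548460855716, 'fy': 376.41548460855716, 'cx': 281.8558908634518, 'cy': 207.50473936087494, 'R': array([[ 0.4479,  0.8941, -0.0021],
       [ 0.8531, -0.4266,  0.3003],
       [ 0.2676, -0.1363, -0.9538]]), 't': array([-0.6736, -0.039 ,  0.38  ])} [0.3023 0.6029 0.2304]
```

View pics/crop0.png

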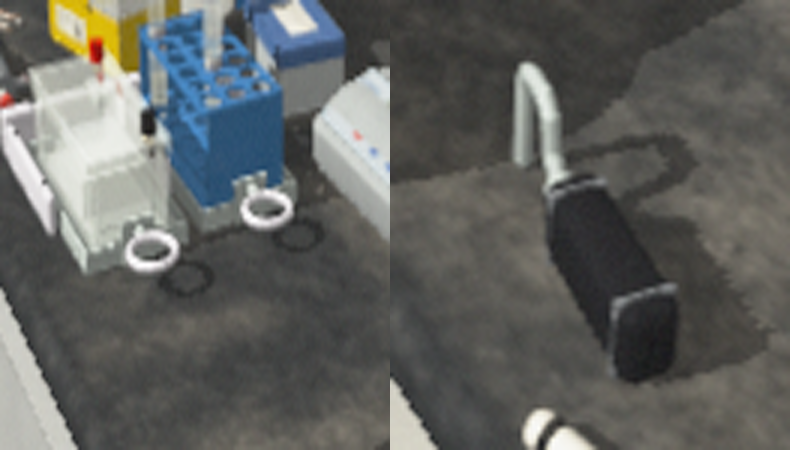

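The crop puts the prong tip at scene pixel (303,296), the handle's front top edge near (317,301) and its rear top edge near (334,324).

```bash
python3 - <<'E'
from h import *
from scipy.spatial.transform import Rotation as Ro
np.set_printoptions(precision=4,suppress=True)
s=camera_params("scene")
P=ray(s,(303,296),.002);F=ray(s,(317,300.7),.034);B=ray(s,(333.7,324),.034)
print(P,F,B)
for d in (F-B,P-B): print(np.degrees(np.arctan2(d[1],d[0])))
print(Ro.from_rotvec(get_obs()["orientation"]).as_matrix())
E
```

```text
[ 0.4402 -0.1612  0.002 ] [ 0.4327 -0.2159  0.034 ] [ 0.4255 -0.2747  0.034 ]
82.96138092799418
82.62408509881267
[[-0.8939  0.4482 -0.0007]
 [ 0.4482  0.8939 -0.0015]
 [-0.0001 -0.0016 -1.    ]]
```

```bash
python3 -m jog '[{"x":0.4,"y":-1},{"x":0.4,"y":-1},{"x":0.4,"y":-1},{"x":0.4,"y":-1,"rz":-0.5},{"x":0.4,"y":-1,"rz":-0.5},{"x":0.2,"y":-1,"rz":-1},{"x":0.2,"y":-1,"rz":-1},{"y":-1,"rz":-1}]' 60; python3 -m jog '[{"y":-1,"rz":-1},{"y":-1,"rz":-1},{"y":-1,"rz":-1},{"y":-1},{"x":-0.2,"y":-1},{"x":-0.2,"y":-1},{"y":0},{"y":0}]'
```

```text
validation failed for argument at $[0]...
validation failed for argument at $[0]...
```

```bash
python3 -m jog '[{"rx":0,"ry":0,"rz":0,"x":0.4,"y":-1,"z":0,"jaw":1},{"rx":0,"ry":0,"rz":0,"x":0.4,"y":-1,"z":0,"jaw":1},{"rx":0,"ry":0,"rz":0,"x":0.4,"y":-1,"z":0,"jaw":1},{"rx":0,"ry":0,"rz":-0.5,"x":0.4,"y":-1,"z":0,"jaw":1},{"rx":0,"ry":0,"rz":-0.5,"x":0.4,"y":-1,"z":0,"jaw":1},{"rx":0,"ry":0,"rz":-1,"x":0.2,"y":-1,"z":0,"jaw":1},{"rx":0,"ry":0,"rz":-1,"x":0.2,"y":-1,"z":0,"jaw":1},{"rx":0,"ry":0,"rz":-1,"x":0,"y":-1,"z":0,"jaw":1}]' 60
```

```text
clock: 1.1
tcp_pos: [0.443, 0.131, 0.2313]
orientation: [1.734, 2.619, 0.0]
contact_force: [2.1, -1.0, 0.2]
grip_width: 0.0852
gripper_force: 0.0
```

```bash
python3 -m jog '[{"rx":0,"ry":0,"rz":-1,"x":0,"y":-1,"z":0,"jaw":1},{"rx":0,"ry":0,"rz":-1,"x":0,"y":-1,"z":0,"jaw":1},{"rx":0,"ry":0,"rz":-1,"x":0,"y":-1,"z":0,"jaw":1},{"rx":0,"ry":0,"rz":0,"x":0,"y":-1,"z":0,"jaw":1},{"rx":0,"ry":0,"rz":0,"x":-0.2,"y":-1,"z":-0.5,"jaw":1},{"rx":0,"ry":0,"rz":0,"x":-0.2,"y":-1,"z":-0.5,"jaw":1},{"rx":0,"ry":0,"rz":0,"x":0,"y":0,"z":0,"jaw":1},{"rx":0,"ry":0,"rz":0,"x":0,"y":0,"z":0,"jaw":1}]'
python3 - <<'E'
from h import *
import json
p=camera_params("wrist");i=grab_frame("wrist");cv2.imwrite("pics/w1.png",i[:,:,::-1])
json.dump({k:np.array(v).tolist() for k,v in p.items()},open("w1.json","w"))
E
```

```text
clock: 2.1
tcp_pos: [0.4206, -0.2165, 0.1761]
orientation: [-2.346, -2.088, 0.0]
contact_force: [0.2, 0.4, 0.3]
grip_width: 0.0856
gripper_force: 0.0
```

View pics/w1.png

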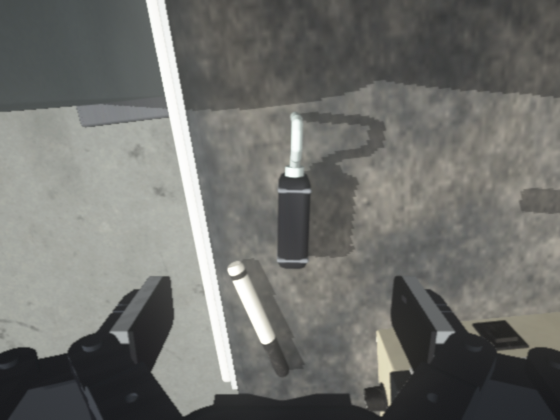

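The wrist view shows the handle's top running from about (294.5,178) to (292,263), with the bend at (296,118).

```bash
python3 - <<'E'
from h import *
import json
np.set_printoptions(precision=4,suppress=True)
p={k:np.array(v) for k,v in json.load(open("w1.json")).items()}
F=ray(p,(294.5,177),.034);B=ray(p,(292,262.5),.034);P=ray(p,(296,117),.052)
d=P-B;e=F-B;print(F,B,P,(F+B)/2,np.hypot(*e[:2]),[np.degrees(np.arctan2(v[1],v[0])) for v in(d,e)])
o=get_obs();print(o["tcp_pos"],2*np.degrees(np.arctan2(o["orientation"][1],o["orientation"][0]))%360-90)
print("grip",B+np.array([np.cos(np.arctan2(d[1],d[0])),np.sin(np.arctan2(d[1],d[0])),0])*.04)
E
```

```text
[ 0.431 -0.206  0.034] [ 0.4213 -0.278   0.034 ] [ 0.4364 -0.1598  0.052 ] [ 0.4261 -0.242   0.034 ] 0.07264303840549137 [np.float64(82.70811548613258), np.float64(82.30571865719088)]
[ 0.4211 -0.2158  0.1764] -6.552473137084462
grip [ 0.4263 -0.2383  0.034 ]
```

```bash
python3 -m jog '[{"rx":0,"ry":0,"rz":-0.1,"x":0.1,"y":-0.45,"z":0,"jaw":0.3},{"rx":0,"ry":0,"rz":0,"x":0,"y":0,"z":-0.8,"jaw":0.3},{"rx":0,"ry":0,"rz":0,"x":0,"y":0,"z":-0.8,"jaw":0.3},{"rx":0,"ry":0,"rz":0,"x":0,"y":0,"z":-0.7,"jaw":0.3},{"rx":0,"ry":0,"rz":0,"x":0,"y":0,"z":-0.3,"jaw":0.3},{"rx":0,"ry":0,"rz":0,"x":0,"y":0,"z":0,"jaw":0.3},{"rx":0,"ry":0,"rz":0,"x":0,"y":0,"z":0,"jaw":0.3}]'
```

```text
clock: 3.02
tcp_pos: [0.4279, -0.244, 0.0217]
orientation: [2.362, 2.068, 0.002]
contact_force: [-0.3, -0.4, 0.0]
grip_width: 0.0556
gripper_force: 0.0
```

```bash
python3 -m jog '[{"rx":0,"ry":0,"rz":0,"x":0,"y":0,"z":-0.25,"jaw":0.3},{"rx":0,"ry":0,"rz":0,"x":0,"y":0,"z":0,"jaw":-1},{"rx":0,"ry":0,"rz":0,"x":0,"y":0,"z":0,"jaw":-1},{"rx":0,"ry":0,"rz":0,"x":0,"y":0,"z":0,"jaw":-1},{"rx":0,"ry":0,"rz":0,"x":0,"y":0,"z":0,"jaw":-1},{"rx":0,"ry":0,"rz":0,"x":0,"y":0,"z":0,"jaw":-1},{"rx":0,"ry":0,"rz":0,"x":0,"y":0,"z":0,"jaw":-1}]' 80
```

```text
clock: 3.9
tcp_pos: [0.4266, -0.2439, 0.0055]
orientation: [2.364, 2.068, 0.0]
contact_force: [-1.4, 0.7, 4.7]
grip_width: 0.0247
gripper_force: 78.9
```

```bash
python3 -m jog '[{"rx":0,"ry":0,"rz":0,"x":0,"y":0,"z":0.4,"jaw":-1},{"rx":0,"ry":0,"rz":0,"x":0,"y":0,"z":0.8,"jaw":-1},{"rx":0,"ry":0,"rz":0,"x":0.3,"y":0.8,"z":0.2,"jaw":-1},{"rx":0,"ry":0,"rz":0,"x":0.3,"y":0.9,"z":0,"jaw":-1},{"rx":0,"ry":0,"rz":0,"x":0.3,"y":0.9,"z":0,"jaw":-1},{"rx":0,"ry":0,"rz":0,"x":0.3,"y":0.9,"z":0,"jaw":-1},{"rx":0,"ry":0,"rz":0,"x":0.3,"y":0.9,"z":0,"jaw":-1},{"rx":0,"ry":0,"rz":0,"x":0.3,"y":0.9,"z":0,"jaw":-1}]'
python3 -m jog '[{"rx":0,"ry":0,"rz":0,"x":0.15,"y":0.5,"z":0,"jaw":-1},{"rx":0,"ry":0,"rz":0,"x":0,"y":0,"z":0,"jaw":-1},{"rx":0,"ry":0,"rz":0,"x":0,"y":0,"z":0,"jaw":-1}]'
python3 - <<'E'
from h import *
import json
p=camera_params("wrist");i=grab_frame("wrist");cv2.imwrite("pics/w2.png",i[:,:,::-1])
json.dump({k:np.array(v).tolist() for k,v in p.items()},open("w2.json","w"))
E
```

```text
clock: 4.9
tcp_pos: [0.5347, 0.0762, 0.089]
orientation: [-2.364, -2.069, 0.0]
contact_force: [1.1, -0.5, -1.5]
grip_width: 0.0248
gripper_force: 78.9
clock: 5.28
tcp_pos: [0.543, 0.1032, 0.0889]
orientation: [2.365, 2.068, -0.002]
contact_force: [-0.1, 0.4, -1.4]
grip_width: 0.0249
gripper_force: 78.9
```

View pics/w2.png

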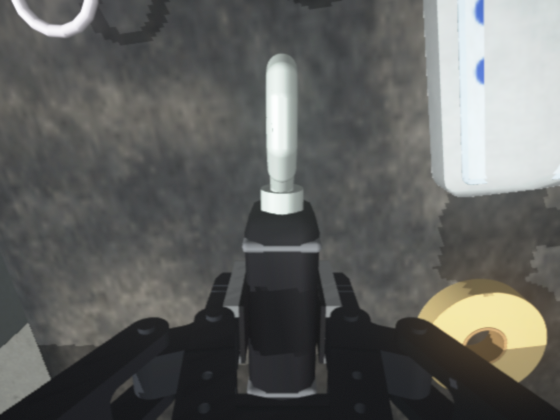

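The hook is held straight with its bend end at (282,58). The rings are mostly out of frame, so I'll raise the arm and look again.

```bash
python3 -m jog '[{"rx":0,"ry":0,"rz":0,"x":0,"y":0,"z":0.7,"jaw":-1},{"rx":0,"ry":0,"rz":0,"x":0,"y":0,"z":0.9,"jaw":-1},{"rx":0,"ry":0,"rz":0,"x":0,"y":0,"z":0.4,"jaw":-1},{"rx":0,"ry":0,"rz":0,"x":0,"y":0,"z":0,"jaw":-1},{"rx":0,"ry":0,"rz":0,"x":0,"y":0,"z":0,"jaw":-1}]'
python3 - <<'E'
from h import *
import json
p=camera_params("wrist");i=grab_frame("wrist");cv2.imwrite("pics/w3.png",i[:,:,::-1])
json.dump({k:np.array(v).tolist() for k,v in p.items()},open("w3.json","w"))
E
```

```text
clock: 5.95
tcp_pos: [0.5426, 0.1034, 0.2081]
orientation: [-2.365, -2.067, 0.003]
contact_force: [-0.5, 0.2, -1.9]
grip_width: 0.0246
gripper_force: 78.9
```

View pics/w3.png

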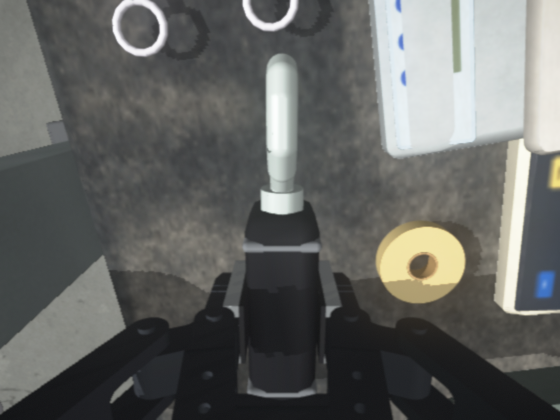

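Tank ring centre is at about (140,27) and the blue tray's ring at about (271,3). The bend end is at (282,54).

```bash
python3 - <<'E'
from h import *
import json
np.set_printoptions(precision=4,suppress=True)
p={k:np.array(v) for k,v in json.load(open("w3.json")).items()}
print("T",ray(p,(140,27),.02),"B",ray(p,(271,3),.02))
L=.2081-.0055
print("bend",ray(p,(282,54),.048+L),ray(p,(282,54),.054+L))
p2={k:np.array(v) for k,v in json.load(open("w2.json")).items()}
print("bend2",ray(p2,(282,54),.05+.0834))
s=camera_params("scene")
a=ray(s,(171,164.4),.025);b=ray(s,(188.3,191),.025);d=a-b;print("rail",a,b,np.degrees(np.arctan2(d[1],d[0])))
c=cv2.imread("pics/scene0.png")[145:215,160:280];cv2.imwrite("pics/c2.png",cv2.resize(c,None,fx=6.5,fy=8,interpolation=2))
E
```

```text
T [0.4457 0.2411 0.02  ] B [0.552  0.2441 0.02  ]
bend [0.5538 0.1875 0.2506] [0.5537 0.187  0.2566]
bend2 [0.554  0.1873 0.1334]
rail [0.397  0.4789 0.025 ] [0.3847 0.2944 0.025 ] 86.19134103271166
```

View pics/c2.png

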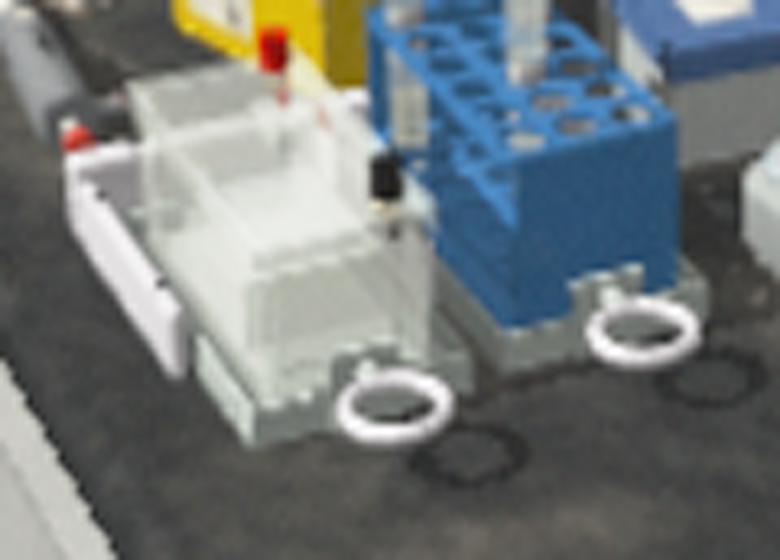

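The crop shows the left rail's outer top edge from (68,175) to (183,340), and the tray front bottom edges from (250,443) to (470,388) and from (505,372) to (705,308).

```bash
python3 - <<'E'
from h import *
np.set_printoptions(precision=4,suppress=True)
s=camera_params("scene")
f=lambda u,v,z:ray(s,(160+u/6.5,145+v/8),z)
for n,a,b in(("rail top",f(183,318,.025),f(68,165,.025)),("rail bot",f(178,375,0),f(70,215,0)),("T",f(250,443,0),f(470,388,0)),("B",f(505,372,0),f(705,308,0)),("BT front",f(250,443,0),f(705,308,0))):
    d=b-a;print(n,a,b,np.hypot(*d[:2]),np.degrees(np.arctan2(d[1],d[0])))
print("rings",f(395,407,.02),f(644,332,.02))
E
```

```text
rail top [0.3961 0.3292 0.025 ] [0.3931 0.4711 0.025 ] 0.1418814717500488 91.21594342380654
rail bot [0.3958 0.3408 0.    ] [0.3958 0.4857 0.    ] 0.14488323225136715 89.99596980902058
T [0.4046 0.2819 0.    ] [0.4944 0.2785 0.    ] 0.08987698838006433 -2.1932484965085224
B [0.5114 0.2828 0.    ] [0.6042 0.2893 0.    ] 0.09304916138717247 4.028920520012175
BT front [0.4046 0.2819 0.    ] [0.6042 0.2893 0.    ] 0.19972602273090606 2.123102100454622
rings [0.4489 0.2418 0.02  ] [0.5552 0.2462 0.02  ]
```

```bash
python3 -m jog '[{"rx":0,"ry":0,"rz":0,"x":0,"y":0.5,"z":0,"jaw":-1},{"rx":0,"ry":0,"rz":0,"x":0,"y":0.55,"z":-0.3,"jaw":-1},{"rx":0,"ry":0,"rz":0,"x":0,"y":0,"z":-0.8,"jaw":-1},{"rx":0,"ry":0,"rz":0,"x":0,"y":0,"z":-0.8,"jaw":-1},{"rx":0,"ry":0,"rz":0,"x":0,"y":0,"z":-0.6,"jaw":-1},{"rx":0,"ry":0,"rz":0,"x":0,"y":0,"z":0,"jaw":-1},{"rx":0,"ry":0,"rz":0,"x":0,"y":0,"z":0,"jaw":-1}]'
python3 - <<'E'
from h import *
a=grab_frame("scene")[130:230,200:300,::-1];b=grab_frame("side")[130:230,210:310,::-1];w=grab_frame("wrist")[:200,190:390,::-1]
f=lambda i,k:cv2.resize(i,None,fx=k,fy=k,interpolation=2)
t=np.hstack([f(a,4),f(b,4)]);u=np.zeros((200,800,3),np.uint8);u[:,:200]=w
cv2.imwrite("pics/c3.png",np.vstack([t,u]))
E
```

```text
clock: 6.88
tcp_pos: [0.5439, 0.1675, 0.0594]
orientation: [2.364, 2.069, -0.0]
contact_force: [-0.6, 0.5, -0.7]
grip_width: 0.025
gripper_force: 78.9
```

View pics/c3.png

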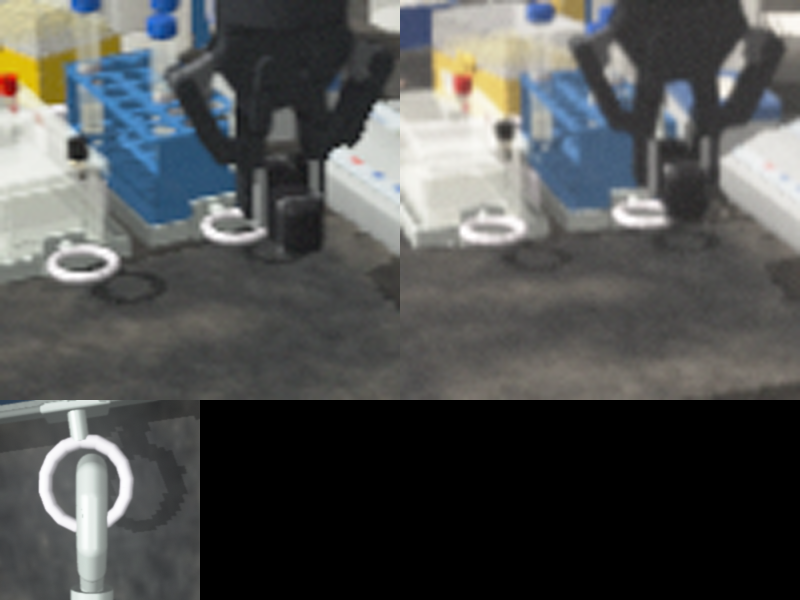

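In the wrist view the ring centre is at (276,84) and the bend end at (281,54), so the prong sits over the ring. I'll check this numerically.

```bash
python3 - <<'E'
from h import *
np.set_printoptions(precision=4,suppress=True)
p=camera_params("wrist");L=.0594-.0055
print("ring",ray(p,(276,84),.02),"tip outer",ray(p,(281,54),.05+L), "ring top", ray(p,(276,35),.02))
E
```

```text
ring [0.5521 0.2463 0.02  ] tip outer [0.5553 0.2519 0.1039] ring top [0.5549 0.2668 0.02  ]
```

```bash
python3 -m jog '[{"rx":0,"ry":0,"rz":0,"x":0,"y":-0.03,"z":-0.3,"jaw":-1},{"rx":0,"ry":0,"rz":0,"x":0,"y":0,"z":-0.3,"jaw":-1},{"rx":0,"ry":0,"rz":0,"x":0,"y":0,"z":-0.24,"jaw":-1},{"rx":0,"ry":0,"rz":0,"x":0,"y":0,"z":0,"jaw":-1},{"rx":0,"ry":0,"rz":0,"x":0,"y":0,"z":0,"jaw":-1}]'
```

```text
clock: 7.65
tcp_pos: [0.5438, 0.1652, 0.0089]
orientation: [2.364, 2.068, -0.0]
contact_force: [1.0, -0.8, -0.8]
grip_width: 0.025
gripper_force: 79.1
```

```bash
python3 -m jog '[{"rx":0,"ry":0,"rz":0,"x":0,"y":-0.1,"z":0,"jaw":-1},{"rx":0,"ry":0,"rz":0,"x":0,"y":-0.1,"z":0,"jaw":-1},{"rx":0,"ry":0,"rz":0,"x":0,"y":-0.1,"z":0,"jaw":-1},{"rx":0,"ry":0,"rz":0,"x":0,"y":-0.2,"z":0,"jaw":-1},{"rx":0,"ry":0,"rz":0,"x":0,"y":-0.2,"z":0,"jaw":-1},{"rx":0,"ry":0,"rz":0,"x":0,"y":-0.2,"z":0,"jaw":-1}]'
python3 -m jog '[{"rx":0,"ry":0,"rz":0,"x":0,"y":-0.2,"z":0,"jaw":-1},{"rx":0,"ry":0,"rz":0,"x":0,"y":-0.2,"z":0,"jaw":-1},{"rx":0,"ry":0,"rz":0,"x":0,"y":-0.2,"z":0,"jaw":-1},{"rx":0,"ry":0,"rz":0,"x":0,"y":-0.2,"z":0,"jaw":-1},{"rx":0,"ry":0,"rz":0,"x":0,"y":-0.2,"z":0,"jaw":-1},{"rx":0,"ry":0,"rz":0,"x":0,"y":-0.2,"z":0,"jaw":-1},{"rx":0,"ry":0,"rz":0,"x":0,"y":-0.1,"z":0,"jaw":-1},{"rx":0,"ry":0,"rz":0,"x":0,"y":0,"z":0,"jaw":-1}]'
python3 - <<'E'
from h import *
import json
p=camera_params("wrist");json.dump({k:np.array(v).tolist() for k,v in p.items()},open("w4.json","w"))
w=grab_frame("wrist")[:200,190:390,::-1]
a=grab_frame("scene")[130:260,160:320,::-1]
f=lambda i,k:cv2.resize(i,None,fx=k,fy=k,interpolation=2)
t=np.zeros((590,800,3),np.uint8);t[:520,:640]=f(a,4);t[390:590,600:800]=w
cv2.imwrite("pics/c4.png",t)
E
```

```text
clock: 8.4
tcp_pos: [0.5437, 0.1106, 0.0091]
orientation: [-2.365, -2.068, -0.001]
contact_force: [0.1, 3.1, -0.3]
grip_width: 0.0252
gripper_force: 79.1
clock: 9.4
tcp_pos: [0.5434, 0.0321, 0.0088]
orientation: [2.365, 2.067, -0.001]
contact_force: [0.5, 0.5, -1.7]
grip_width: 0.0247
gripper_force: 78.9
```

View pics/c4.png

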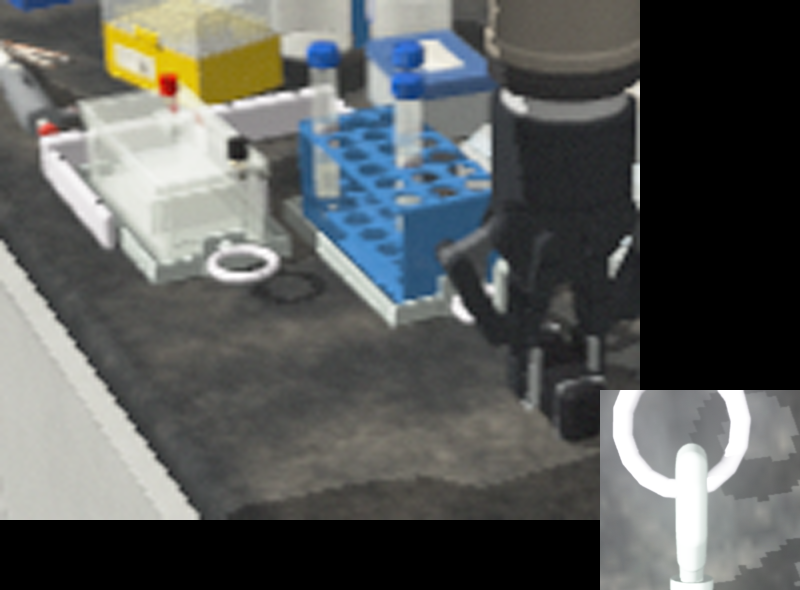

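The blue tray has come out and its rear-left corner is near crop (287,207). The tank tray hasn't moved. In the wrist view the prong is still in the ring, whose centre is about (271,39).

```bash
python3 - <<'E'
from h import *
import json
np.set_printoptions(precision=4,suppress=True)
p={k:np.array(v) for k,v in json.load(open("w4.json")).items()}
print("ring",ray(p,(271.5,39),.02),"tip",ray(p,(281,55),.0535))
s=camera_params("scene");f=lambda u,v,z:ray(s,(160+u/4,130+v/4),z)
print("front corner",f(395,327,0),f(395,305,.014),"rear top",f(287,200,.014),"ring tank",f(243,263,.02))
print("rail mouth",f(113,247,0),f(118,220,.025), "rail start",f(42,175,0))
E
```

```text
ring [0.5521 0.1236 0.02  ] tip [0.5542 0.1159 0.0535]
front corner [0.511  0.1592 0.    ] [0.5118 0.1604 0.014 ] rear top [0.5144 0.3271 0.014 ] ring tank [0.4491 0.2424 0.02  ]
rail mouth [0.398  0.3405 0.    ] [0.3987 0.3262 0.025 ] rail start [0.3913 0.4733 0.    ]
```

```bash
python3 -m jog '[{"rx":0,"ry":0,"rz":0,"x":-0.02,"y":0.1,"z":0,"jaw":-1},{"rx":0,"ry":0,"rz":0,"x":-0.02,"y":0.08,"z":0,"jaw":-1},{"rx":0,"ry":0,"rz":0,"x":0,"y":0,"z":0,"jaw":-1},{"rx":0,"ry":0,"rz":0,"x":0,"y":0,"z":0.3,"jaw":-1},{"rx":0,"ry":0,"rz":0,"x":0,"y":0,"z":0.5,"jaw":-1},{"rx":0,"ry":0,"rz":0,"x":0,"y":0,"z":0.5,"jaw":-1},{"rx":0,"ry":0,"rz":0,"x":0,"y":0,"z":0.2,"jaw":-1},{"rx":0,"ry":0,"rz":0,"x":0,"y":0,"z":0,"jaw":-1}]'
python3 -m jog '[{"rx":0,"ry":0,"rz":0,"x":-0.3,"y":-0.6,"z":0,"jaw":-1},{"rx":0,"ry":0,"rz":0,"x":-0.3,"y":-0.8,"z":0,"jaw":-1},{"rx":0,"ry":0,"rz":0,"x":-0.3,"y":-0.8,"z":0,"jaw":-1},{"rx":0,"ry":0,"rz":0,"x":-0.3,"y":-0.8,"z":0,"jaw":-1},{"rx":0,"ry":0,"rz":0,"x":-0.3,"y":-0.8,"z":0,"jaw":-1},{"rx":0,"ry":0,"rz":0,"x":-0.3,"y":-0.8,"z":0,"jaw":-1},{"rx":0,"ry":0,"rz":0,"x":0,"y":0,"z":0,"jaw":-1},{"rx":0,"ry":0,"rz":0,"x":0,"y":0,"z":0,"jaw":-1}]'
```

```text
clock: 10.5
tcp_pos: [0.5417, 0.0443, 0.0998]
orientation: [2.364, 2.068, 0.003]
contact_force: [-1.0, -0.2, -1.9]
grip_width: 0.0245
gripper_force: 78.9
clock: 11.5
tcp_pos: [0.4327, -0.2313, 0.0981]
orientation: [-2.364, -2.067, 0.001]
contact_force: [1.0, 0.6, -1.5]
grip_width: 0.0245
gripper_force: 78.9
```

Lowering 92 mm, down to about z 0.006.

```bash
python3 -m jog '[{"rx":0,"ry":0,"rz":0,"x":0,"y":0,"z":-0.5,"jaw":-1},{"rx":0,"ry":0,"rz":0,"x":0,"y":0,"z":-0.6,"jaw":-1},{"rx":0,"ry":0,"rz":0,"x":0,"y":0,"z":-0.3,"jaw":-1},{"rx":0,"ry":0,"rz":0,"x":0,"y":0,"z":-0.12,"jaw":-1},{"rx":0,"ry":0,"rz":0,"x":0,"y":0,"z":0,"jaw":-1},{"rx":0,"ry":0,"rz":0,"x":0,"y":0,"z":0,"jaw":-1}]'
```

```text
clock: 12.25
tcp_pos: [0.4339, -0.232, 0.0085]
orientation: [2.363, 2.068, 0.001]
contact_force: [-1.0, -0.7, -1.2]
grip_width: 0.0251
gripper_force: 78.9
```

```bash
python3 -m jog '[{"rx":0,"ry":0,"rz":0,"x":0,"y":0,"z":-0.04,"jaw":-1},{"rx":0,"ry":0,"rz":0,"x":0,"y":0,"z":0,"jaw":-1},{"rx":0,"ry":0,"rz":0,"x":0,"y":0,"z":0,"jaw":0.3},{"rx":0,"ry":0,"rz":0,"x":0,"y":0,"z":0,"jaw":0.3},{"rx":0,"ry":0,"rz":0,"x":0,"y":0,"z":0,"jaw":0.3},{"rx":0,"ry":0,"rz":0,"x":0,"y":0,"z":0,"jaw":0.3},{"rx":0,"ry":0,"rz":0,"x":0,"y":0,"z":0.2,"jaw":0.3},{"rx":0,"ry":0,"rz":0,"x":0,"y":0,"z":0.6,"jaw":0.3}]'
python3 -m jog '[{"rx":0,"ry":0,"rz":0,"x":0,"y":0,"z":0.8,"jaw":0.3},{"rx":0,"ry":0,"rz":0,"x":0,"y":0,"z":0.8,"jaw":0.3},{"rx":0,"ry":0,"rz":0,"x":0,"y":-0.5,"z":0.5,"jaw":0.3},{"rx":0,"ry":0,"rz":0,"x":0,"y":0,"z":0,"jaw":0.3},{"rx":0,"ry":0,"rz":0,"x":0,"y":0,"z":0,"jaw":0.3}]'
python3 - <<'E'
from h import *
cv2.imwrite("pics/end.png",grab_frame("scene")[:,:,::-1])
E
```

```text
clock: 13.25
tcp_pos: [0.4321, -0.2314, 0.0533]
orientation: [-2.363, -2.067, 0.003]
contact_force: [0.4, 0.2, 0.8]
grip_width: 0.0555
gripper_force: 0.0
clock: 13.88
tcp_pos: [0.4328, -0.2611, 0.1791]
orientation: [-2.364, -2.068, -0.001]
contact_force: [0.1, 0.7, 0.3]
grip_width: 0.0556
gripper_force: 0.0
```

View pics/end.png

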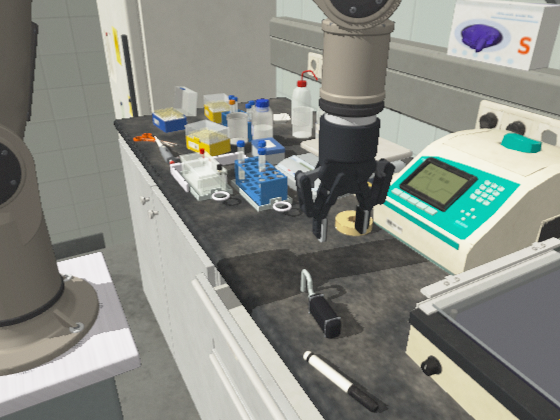

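The hook stands free on the bench near (320,310). The blue tray is out with its ring at (282,207), and the tank ring is still at (220,196).

```bash
python3 - <<'E'
from h import *
print(ray(camera_params("scene"),(282.5,207),.02))
print(r.hand_in())
E
```

```text
[0.55412074 0.12112225 0.02      ]
the job is handed in; nothing more can be done
None
```

I dragged the tube-rack tray out of the dock with the hook, clear by about 8 to 15 mm, then laid the hook on the bench about 0.27 m from the ring. The tank tray did not move, and I handed the job in at about 14 s of the 45 s allowed (no verdict shown).

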